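# Lock the carving head on its ball mount

## Robot

A 7-joint arm with a two-finger parallel gripper is mounted at the origin on the work surface. World frame = base frame: x ahead of the robot, y to its left, z up, the work surface at z = 0. Lengths are in m, angles in rad, forces in N, time in s.
With the tool pointing down it reaches from about 0.4 to 0.85 m from the base axis. Payload 4.5 kg.
Tool frame: the origin (TCP) lies midway between the tips of the shut fingers; the grasp point (between the pads) lies 19 mm behind it; z points along the fingers, y is the line along which they close (so a half turn about z gives the same grasp; the last joint's range is limited). The gripper opens to 88 mm and grips with 3 to 60 N. Pads are 18 mm wide; open, the fingers measure 123 mm over their backs; the gripper's body (75 mm by 187 mm) begins 45 mm behind the grasp point.
Start: joints at [1.349, 0.689, -0.195, 1.565, 0.157, 0.902, -0.215], TCP at [0.158, -0.605, 0.216] pointing down, gripper open.
Joint ranges: [-3.01, 3.01], [-0.46, 2.08], [-1.47, 1.51], [0.13, 2.56], [-1, 4.14], [0.04, 2.09], [-2.66, 2.66]. Speed limits (rad/s): [2.57, 2.57, 3.14, 3.14, 3.14, 3.14, 3.14].

## Interface

Orientations are given as a unit quaternion [x, y, z, w].
In Python, from plant import r, eyes, finish_job gives the robot as it stands. The module is installed in compiled form; this text tells all that it offers.
- The arm moves only by the tool move_arm, never from a script. Its argument "motion" is a list of rows, each a list of 7 numbers: the shift along the tool's x, y, z in mm, then the turn, a rotation vector about the tool's x, y, z in degrees, then the closure, from 0 (fully open) to 1 (shut). A call has 1 to 5 rows; each row is the pose to reach, as a shift and turn from the pose commanded when the call began, along the tool's axes at that moment; what a row does not reach only later rows make up. A row lasts 1/8 s, in which the tool goes at most 62.5 mm and 10.7 degrees, less where a joint would pass 70% of its speed; a pose out of reach is approached as far as the arm can. A call with a gripper value outside its range is refused whole. The fingers move at their own pace and stop on an object; "newtons" is the grip in N (left out, the last holds). Time passes only in rows, so rows that repeat a pose let the fingers close. It gives the time, the measured TCP pose, the force, the opening and the grip force at its end, in the units of the state.
- r.get_state(): the state, without advancing time (a new reading comes with each control period).
- eyes.snapshot(name): name is "scene" or "top"; returns a dict with "frame" (384x512x3 uint8, red, green, blue), "z_map" (384x512 float32, m along the optical axis (not along the pixel's ray), 0 where there is no reading), "intrinsics" (3x3 intrinsics, pixels), "world_to_cam" (4x4, takes a point from world to camera coordinates). Camera axes: x right, y down, z forward; pixel columns grow to the right and rows downward; lengths in m; the calibration is good to about 2 mm. A picture is of the moment at which its call begins.
- finish_job(): hands the job in; it is judged then, once.
The state is a dict: "clock": time; "q": joint angles; "qd": joint speeds; "joint_torque": joint torques, N m; "tool_pos": TCP position; "eef_rot": TCP orientation; "contact_force": force on the tool from outside, world axes, zero at the start; "moment": the same for the moment, N m; "opening": opening from 0.0 (shut) to 1.0 (fully open); "finger_force": force on a finger pad.
Only numpy, scipy, OpenCV 4.12 (cv2) and the standard library are available. Lean on these libraries where they do the work, as an engineer would, in place of code of your own. Each camera call takes 0.05 s, during which the arm holds its last target. There are 200 camera calls.

## Task

Pick up the carving head (the steel-and-maple one with the raised latch lever), lower its socket gently over the ball of the round bench mount (no dropping) and push it down, against the stiff brass collar, until you feel it bottom on the iron plate; bed it there for half a second with a steady push of about 25 N, never over 40 N, lever still up. Then let go and press the latch lever all the way down, with no more than about 25 N. Leave the other things on the bench where they are.

Things in the scene. Friction and masses are not known exactly. Their poses are not given: they have to be found in the camera images.
- mount: Fixed mount on the bench, standing 22 to 34 mm high: a dark iron disc 160 mm across, a bright steel ball on a short neck at its centre and a brass collar round the neck. Origin on the disc's axis. The disc's flat top plate lies on packing whose thickness varies and is not measured: its top is 30 to 34 mm above the origin, so where the head comes to rest has to be felt. z up; yaw does not matter.
- ball (a point): Centre of the mount's ball, 56 mm above the mount's origin, so 22 to 26 mm above the top plate. Ball 32 mm in diameter, neck 16 mm.
- collar (a joint): How far (m) the brass friction collar (62 mm across) round the neck has been pushed down: at 0 its top is 40 mm above the mount's origin. The head's rim lands on it first. Stiff, stays where left: 13 N moves it, more than the head's weight, so the head stops on it and must be pushed down with it, 4 to 10 mm, until the head's rim and tongue meet the rigid top plate and force rises sharply: that is home.
- head: Loose carving head, about 0.45 kg (varies by a fifth): dark steel housing 62 x 62 mm, 51 mm high, a cork-topped maple block on it (46 mm along x, 36 mm along y, up to 92 mm height) to be gripped across y, and a low tongue (36 mm wide, 26 mm high) out to x = +92 mm. Stands upright on its rim. Origin: centre of the rim plane (underside), on the socket's axis; x along the tongue, z up.
- socket (a point): Point on the axis of the head's square socket, 26 mm above its rim; when the head is home it lies 0 to 4 mm above the ball's centre, depending on the packing. Socket 35 mm wide (1.5 mm clearance a side, 2.5 mm towards the lever), flared 7 mm a side at the rim.
- block (a point): Centre of the head's maple block, the place to grip: 70 mm above the head's rim plane, at head x = -2 mm, y = 0. The block is 36 mm wide along the head's y.
- latch (a joint): Latch lever angle (rad): 0 fully raised (40 degrees up), 0.70 fully down on its stop. Hinge along the head's y at head x = 30, z = 37 mm; the lever points along head +x, its end swings down as the value grows. Stiff: about 5 to 8 N down on its paddle moves it; it stays where left. Its jaw closes under the ball and is blocked while the head is well short of home.
- paddle (a point): Middle of the upper face of the lever's flat steel paddle (26 mm long, 30 mm wide), where it is pressed: about 50 mm from the hinge. With the lever raised it is at head x = 64, z = 75 mm, with the lever down at head x = 80, z = 44 mm. The mount's plate supports the tongue beneath it.
- bridge_a: Cello bridge blank lying flat, 9 mm thick, straight ahead beyond the gouge; a bystander.
- bridge_b: Another cello bridge blank lying flat at the near right; a bystander.
- gouge_a: Gouge, 240 mm long with a 24 mm wooden handle, lying along x in the middle between mount and head, handle towards the robot; a bystander. Origin 12.5 mm behind the front end of the handle, on the underside.
- g_clamp: Green G-clamp lying flat at the right; a bystander.
- spare_block: Spare block without lever or socket: a 70 x 50 x 30 mm steel foot with a cork-topped maple block, 70 mm high, at the left; a bystander.
- varnish: Amber glass jar, 60 mm across and 85 mm high, at the left; a bystander.

How it is judged:
By the outcome, as a careful person would: the job done as asked, in the order asked, and still so for the second after the job is handed in, with the robot touching nothing.
It also fails if it takes over 64 s, if anything falls off the work surface, if the arm or the gripper's body presses on something with over 40 N, if the wrist force passes 120 N, or if a joint passes its speed limit or range.

## Working session

There is one attempt and no reset: what is moved stays moved. The work goes in short steps, Python scripts to look and compute and a tool call to move; the robot and the scene stay as the last step left them, time stands still between calls to the robot, and variables do not carry over. Pictures are saved under pics/ and viewed, at most 10 in all, crops included, and the job is handed in when it is done.

Besides the shell and the picture viewer there is one more tool, called after ">>>" by a JSON object that holds its "op" and its "data", one argument or row to a line. move_arm: Moves the arm, as the interface text tells. Its arguments: {"type":"object","properties":{"motion":{"type":"array","items":{"type":"array","items":{"type":"number"}}},"newtons":{"type":"number"}},"required":["motion"]}

```bash
mkdir -p pics
cat > h.py <<'E'
import numpy as np, cv2
from plant import r, eyes, finish_job
def snap(n):
    s=eyes.snapshot(n); K=s['intrinsics'];T=np.linalg.inv(s['world_to_cam']);z=s['z_map']
    v,u=np.mgrid[:z.shape[0],:z.shape[1]]
    P=np.stack([(u-K[0,2])/K[0,0]*z,(v-K[1,2])/K[1,1]*z,z],-1)@T[:3,:3].T+T[:3,3]
    P[z==0]=np.nan
    return s,P
E
python3 - <<'E'
from h import *
for n in ('scene','top'):
    s,P=snap(n); cv2.imwrite(f'pics/{n}0.png',cv2.resize(s['frame'][:,:,::-1],(768,576)))
    np.savez(f'{n}0.npz',P=P,f=s['frame']); print(n,s['world_to_cam'].round(3).tolist(), s['intrinsics'].tolist())
st=r.get_state(); print(st)
E
```

```text
scene [[0.486, 0.874, 0.006, -0.259], [0.731, -0.402, -0.55, -0.358], [-0.479, 0.272, -0.835, 1.307], [0.0, 0.0, 0.0, 1.0]] [[382.1390840271363, 0.0, 251.67759720930746], [0.0, 382.1390840271363, 188.18765484940198], [0.0, 0.0, 1.0]]
top [[0.024, -1.0, 0.001, -0.003], [-0.988, -0.024, -0.154, 0.566], [0.154, 0.003, -0.988, 1.088], [0.0, 0.0, 0.0, 1.0]] [[408.51859886088545, 0.0, 254.38760617573618], [0.0, 408.51859886088545, 184.8924537032376], [0.0, 0.0, 1.0]]
{'clock': 0.1, 'q': array([ 1.34877736,  0.68990905, -0.19452416,  1.56621432,  0.15725916,
        0.90248469, -0.21507162]), 'qd': array([ 0.00084351, -0.00056233, -0.00198769, -0.00247387, -0.00024176,
       -0.00144492, -0.00111107]), 'joint_torque': array([-3.51135932e-03, -5.28499782e+01, -1.27171140e+00, -1.53838009e+01,
       -5.26316219e-02,  1.94940585e-03,  4.03895729e-05]), 'tool_pos': array([ 0.1579685 , -0.60409576,  0.21509162]), 'eef_rot': array([ 9.91825338e-01,  1.27600291e-01, -1.43815220e-04, -8.02018452e-04]), 'contact_force': array([ 0.1110809 ,  0.14434858, -0.17223674]), 'moment': array([ 0.04838144, -0.04262509, -0.01933979]), 'finger_force': 0.0, 'opening': 1.0035732055292532}
```

View pics/top0.png

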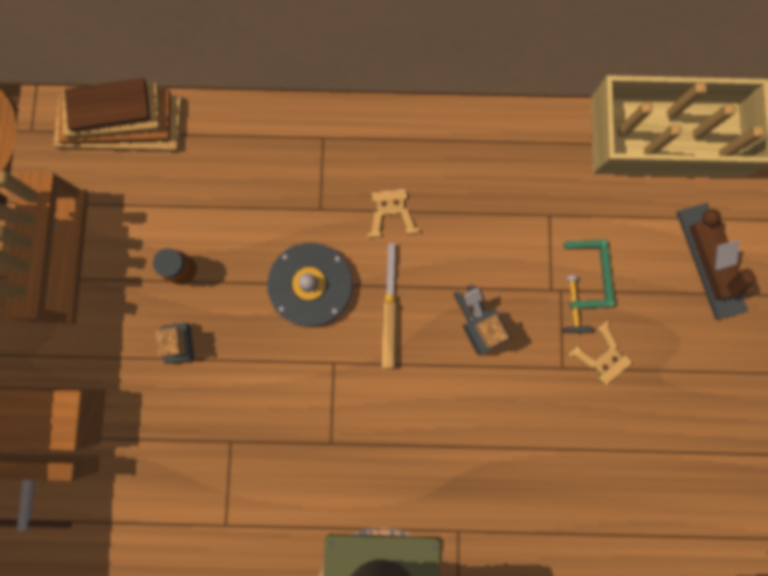

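View pics/scene0.png

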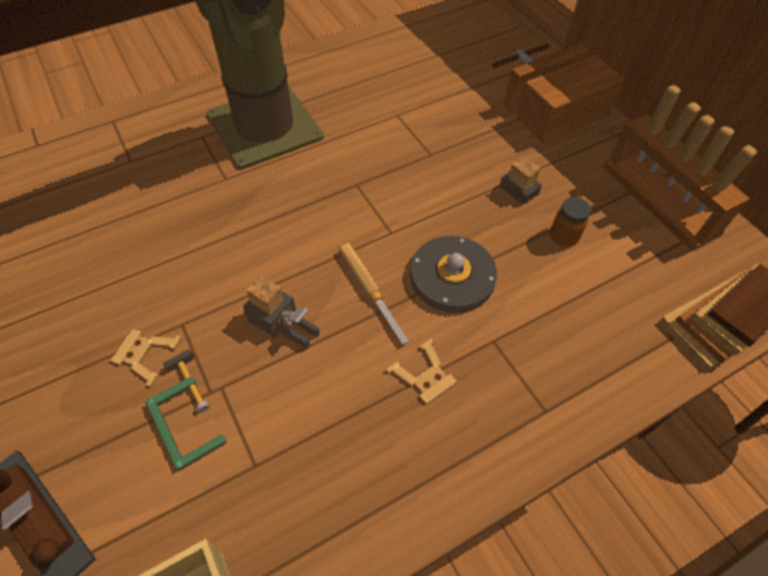

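The top view shows the head at about (490,330), its tongue pointing up-left to (460,293). The mount is at (310,283) and the gouge lies between them at (390,310). The spare block is at (175,343), and the scene view agrees.

Run:
```python
import numpy as np,cv2
for n in ('top','scene'):
    P=np.load(n+'0.npz')['P'].reshape(-1,3); P=P[np.isfinite(P[:,0])]
    H=P[(P[:,0]>.38)&(P[:,0]<.62)&(P[:,1]<-.13)&(P[:,1]>-.36)]
    for lo,hi in ((.084,.1),(.044,.056),(.018,.03),(.06,.08)):
        q=H[(H[:,2]>lo)&(H[:,2]<hi)]
        if len(q)>5: print(n,lo,len(q),q.mean(0).round(4),[np.round(a,4) for a in cv2.minAreaRect((q[:,:2]*1000).astype(np.float32))])
    M=P[(P[:,0]>.4)&(P[:,0]<.7)&(P[:,1]>.03)&(P[:,1]<.26)]
    q=M[(M[:,2]>.02)&(M[:,2]<.037)]
    print(n,'disc',len(q),np.median(q[:,2]),cv2.minEnclosingCircle((q[:,:2]*1000).astype(np.float32)))
    q=M[(M[:,2]>.055)]
    q=q[(abs(q[:,:2]-np.median(q[:,:2],axis=0))<.02).all(1)]
    A=np.c_[2*q,np.ones(len(q))];s=np.linalg.lstsq(A,(q**2).sum(1),rcond=None)[0]
    print('ball',len(q),s[:3].round(4),np.sqrt(s[3]+s[:3]@s[:3]).round(4),q.max(0).round(4))
    q=M[(M[:,2]>.037)&(M[:,2]<.043)];print('collar',len(q),q.mean(0).round(4),[np.round(a,2) for a in cv2.minAreaRect((q[:,:2]*1000).astype(np.float32))])
```

```text
top 0.084 249 [ 0.4714 -0.185   0.0906] [array([ 496.0993, -172.6842]), array([101.7245,  36.3431]), np.float64(27.0388)]
top 0.044 281 [ 0.475  -0.1767  0.0498] [array([ 480.67  , -180.7632]), array([79.4324, 63.0808]), np.float64(27.6729)]
top 0.018 183 [ 0.5091 -0.2219  0.0232] [array([ 516.382 , -252.2662]), array([127.5581, 226.2064]), np.float64(12.7913)]
top 0.06 113 [ 0.5177 -0.1572  0.0712] [array([ 495.5889, -168.6807]), array([102.7189,  29.6581]), np.float64(22.9015)]
top disc 2277 0.02469222966425777 ((555.316650390625, 146.73924255371094), 79.92332458496094)
ball 88 [0.555  0.1465 0.0522] 0.0134 [0.5685 0.159  0.0681]
collar 1 [0.5454 0.1356 0.043 ] [array([545.43, 135.57]), array([0., 0.]), np.float64(0.0)]
scene 0.084 258 [ 0.4735 -0.186   0.0909] [array([ 471.6433, -185.6108]), array([49.1851, 37.1381]), np.float64(28.0287)]
scene 0.044 281 [ 0.4896 -0.1865  0.05  ] [array([ 487.4511, -187.0665]), array([85.6973, 58.4307]), np.float64(79.7948)]
scene 0.018 288 [ 0.5183 -0.226   0.0233] [array([ 517.4365, -248.0412]), array([109.0777, 228.4398]), np.float64(6.1297)]
scene 0.06 168 [ 0.5072 -0.1727  0.0709] [array([ 497.9542, -172.2186]), array([100.9816,  34.985 ]), np.float64(28.9542)]
scene disc 1979 0.024512066211873185 ((557.1880493164062, 146.85594177246094), 81.2769546508789)
ball 77 [0.5568 0.1464 0.0518] 0.0137 [0.5719 0.1585 0.0661]
collar 3 [0.5676 0.1401 0.041 ] [array([567.25, 140.01]), array([5.68, 1.57]), np.float64(68.89)]
```

```bash
cat >> h.py <<'E'
from scipy.spatial.transform import Rotation as R
def row(xyz,yaw=None):
    s=r.get_state(); C=R.from_quat(s['eef_rot'])
    d=C.inv().apply(np.array(xyz)-s['tool_pos'])*1e3
    y0=np.degrees(np.arctan2(*C.as_matrix()[1::-1,0])); yaw=y0 if yaw is None else yaw
    a=np.radians(yaw); G=R.from_matrix([[np.cos(a),np.sin(a),0],[np.sin(a),-np.cos(a),0],[0,0,-1]])
    t=(C.inv()*G).as_rotvec(degrees=True)
    print('shift',d.round(1),'turn',t.round(2),'| tcp',s['tool_pos'].round(4),'yaw',y0.round(2),'F',s['contact_force'].round(2),'t',s['clock'].__round__(2),'open',round(s['opening'],3),'grip',round(s['finger_force'],1))
E
python3 -c "
from h import *
row([.4718,-.1855,.2],27.9)"
```

```text
shift [ 409.6 -325.5   15.6] turn [-9.000e-02 -1.000e-02 -1.324e+01] | tcp [ 0.158  -0.6041  0.2151] yaw 14.66 F [ 0.11  0.14 -0.17] t 0.1 open 1.004 grip 0.0
```

>>> {"op": "move_arm", "data": {
  "motion": [
    [45,-35,0,0,0,-2,0],
    [95,-75,2,0,0,-5,0],
    [145,-115,5,0,0,-8,0],
    [195,-155,8,0,0,-11,0],
    [245,-195,10,0,0,-13.2,0]
  ],
  "newtons": 30
}}

```text
clock: 0.72
tool_pos: [0.3429, -0.3573, 0.2058]
eef_rot: [0.97, 0.241, 0.0, -0.0]
contact_force: [1.2, -0.4, 0.6]
opening: 0.999
finger_force: 0.0
```

```bash
python3 -c "
from h import *
row([.4718,-.1855,.2],27.9)"
```

```text
shift [194.4 -91.5   5.8] turn [-0.01 -0.01  0.02] | tcp [ 0.3429 -0.3573  0.2058] yaw 27.92 F [ 1.19 -0.37  0.64] t 0.72 open 0.999 grip 0.0
```

>>> {"op": "move_arm", "data": {
  "motion": [
    [48,-23,0,0,0,0,0],
    [96,-46,2,0,0,0,0],
    [144,-68,4,0,0,0,0],
    [190,-89,5,0,0,0,0],
    [190,-89,5,0,0,0,0]
  ]
}}

```text
clock: 1.35
tool_pos: [0.4714, -0.1868, 0.2009]
eef_rot: [0.97, 0.245, 0.001, -0.001]
contact_force: [-0.5, -0.9, -0.3]
opening: 1.003
finger_force: 0.0
```

Run:
```python
from h import *
row([.4718,-.1855,.12],27.9)
s,P=snap('scene'); c=s['frame'][150:240,130:250,::-1]; cv2.imwrite('pics/s1.png',cv2.resize(c,None,fx=5,fy=5,interpolation=cv2.INTER_CUBIC))
```

```text
shift [ 0.8 -0.9 80.9] turn [-0.07 -0.17  0.46] | tcp [ 0.4714 -0.1868  0.2009] yaw 28.36 F [-0.53 -0.92 -0.25] t 1.35 open 1.003 grip 0.0
```

View pics/s1.png

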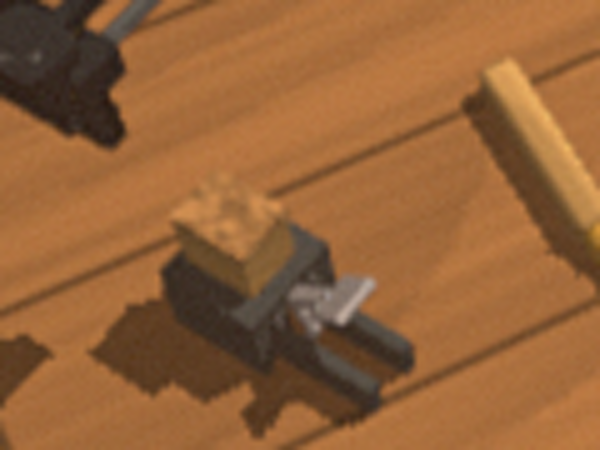

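The crop shows the head with its cork block at (230,225) and the lever raised at (330,300). The gripper's at the upper left, above it, so I'll descend.

>>> {"op": "move_arm", "data": {
  "motion": [
    [1,-1,30,0,0,0.2,0],
    [1,-1,60,0,0,0.2,0],
    [1,-1,90,0,0,0.2,0],
    [1,-1,110,0,0,0.2,0],
    [1,-1,110,0,0,0.2,0]
  ]
}}

```text
clock: 2.02
tool_pos: [0.4667, -0.1915, 0.0899]
eef_rot: [0.971, 0.238, -0.002, -0.0]
contact_force: [-0.3, 0.7, 0.4]
opening: 0.999
finger_force: 0.0
```

Run:
```python
from h import *
row([.4718,-.1855,.054],27.9)
s,P=snap('scene'); c=s['frame'][130:230,120:250,::-1]; cv2.imwrite('pics/s2.png',cv2.resize(c,None,fx=5,fy=5,interpolation=cv2.INTER_CUBIC))
```

```text
shift [ 7.4 -2.9 35.8] turn [-0.11  0.2  -0.38] | tcp [ 0.4667 -0.1915  0.0899] yaw 27.52 F [-0.26  0.7   0.4 ] t 2.02 open 0.999 grip 0.0
```

View pics/s2.png

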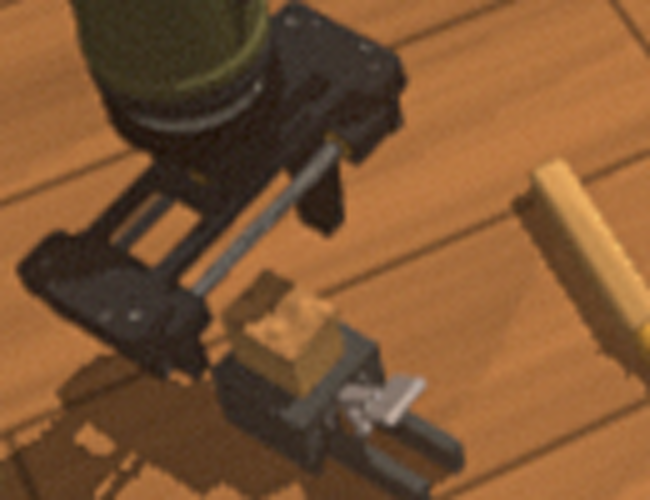

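The fingers at (190,360) and (325,200) straddle the block at (285,320). The pose reads 7 mm off, so I'll check whether it has settled.

>>> {"op": "move_arm", "data": {
  "motion": [
    [0,0,0,0,0,0,0],
    [0,0,0,0,0,0,0]
  ]
}}

```text
clock: 2.33
tool_pos: [0.4693, -0.1908, 0.0919]
eef_rot: [0.971, 0.239, 0.001, 0.001]
contact_force: [0.4, 0.3, 0.3]
opening: 0.997
finger_force: 0.0
```

```bash
python3 -c "
from h import *
row([.4718,-.1855,.054],27.9)"
```

```text
shift [ 4.6 -3.6 37.9] turn [ 0.08 -0.06 -0.27] | tcp [ 0.4693 -0.1908  0.0919] yaw 27.63 F [0.42 0.27 0.32] t 2.33 open 0.997 grip 0.0
```

>>> {"op": "move_arm", "data": {
  "motion": [
    [5,-4,12,0,0,-0.3,0],
    [5,-4,24,0,0,-0.3,0],
    [5,-4,34,0,0,-0.3,0],
    [5,-4,34,0,0,-0.3,0],
    [5,-4,34,0,0,-0.3,0]
  ]
}}

```text
clock: 2.95
tool_pos: [0.4714, -0.1845, 0.0569]
eef_rot: [0.97, 0.241, -0.0, 0.0]
contact_force: [0.1, 0.2, -0.9]
opening: 1.0
finger_force: 0.0
```

```bash
python3 -c "
from h import *
row([.4718,-.1855,.054],27.9)"
```

```text
shift [-0.1  1.   2.9] turn [0.   0.01 0.05] | tcp [ 0.4714 -0.1845  0.0569] yaw 27.95 F [ 0.12  0.2  -0.86] t 2.95 open 1.0 grip 0.0
```

Now I'll close on the block at this height, with the tips about 6 mm above the housing.

>>> {"op": "move_arm", "data": {
  "motion": [
    [0,1,2,0,0,0,0.3],
    [0,1,2,0,0,0,0.6],
    [0,1,2,0,0,0,0.8],
    [0,1,2,0,0,0,1],
    [0,1,2,0,0,0,1]
  ],
  "newtons": 40
}}

```text
clock: 3.58
tool_pos: [0.472, -0.1853, 0.0551]
eef_rot: [0.97, 0.242, 0.0, 0.0]
contact_force: [-0.4, 0.3, 0.3]
opening: 0.458
finger_force: 0.0
```

>>> {"op": "move_arm", "data": {
  "motion": [
    [0,0,0,0,0,0,1],
    [0,0,0,0,0,0,1],
    [0,0,0,0,0,0,1]
  ]
}}

```text
clock: 3.95
tool_pos: [0.4717, -0.1849, 0.055]
eef_rot: [0.97, 0.242, -0.0, -0.0]
contact_force: [-1.5, 2.1, 2.1]
opening: 0.403
finger_force: 40.0
```

>>> {"op": "move_arm", "data": {
  "motion": [
    [0,0,0,0,0,0,1],
    [0,0,-10,0,0,0,1],
    [0,0,-35,0,0,0,1],
    [0,0,-70,0,0,0,1],
    [0,0,-100,0,0,0,1]
  ],
  "newtons": 60
}}

```text
clock: 4.58
tool_pos: [0.4718, -0.186, 0.1563]
eef_rot: [0.97, 0.241, 0.0, 0.0]
contact_force: [-0.7, 0.2, -4.4]
opening: 0.4
finger_force: 60.0
```

```bash
python3 -c "
from h import *
row([.5545,.1455,.160],28)"
```

```text
shift [ 228.3 -254.2   -3.9] turn [ 0.04  0.01 -0.08] | tcp [ 0.4718 -0.186   0.1563] yaw 27.92 F [-0.67  0.16 -4.44] t 4.58 open 0.4 grip 60.0
```

>>> {"op": "move_arm", "data": {
  "motion": [
    [28,-31,0,0,0,0,1],
    [64,-72,0,0,0,0,1],
    [100,-112,-1,0,0,0,1],
    [138,-154,-2,0,0,0,1],
    [172,-192,-3,0,0,0,1]
  ]
}}

```text
clock: 5.2
tool_pos: [0.5342, 0.0666, 0.1582]
eef_rot: [0.97, 0.242, 0.0, 0.0]
contact_force: [0.9, -0.4, -5.0]
opening: 0.4
finger_force: 60.0
```

```bash
python3 -c "
from h import *
row([.5545,.1455,.160],28)"
```

```text
shift [ 54.9 -60.2  -1.8] turn [ 0.02 -0.01 -0.04] | tcp [0.5342 0.0666 0.1582] yaw 27.96 F [ 0.94 -0.4  -4.96] t 5.2 open 0.4 grip 60.0
```

>>> {"op": "move_arm", "data": {
  "motion": [
    [27,-30,0,0,0,0,1],
    [45,-50,0,0,0,0,1],
    [53,-59,0,0,0,0,1],
    [53,-59,0,0,0,0,1],
    [53,-59,0,0,0,0,1]
  ]
}}

```text
clock: 5.82
tool_pos: [0.5527, 0.1394, 0.1579]
eef_rot: [0.971, 0.24, -0.001, 0.001]
contact_force: [-0.3, -0.3, -4.9]
opening: 0.4
finger_force: 60.0
```

>>> {"op": "move_arm", "data": {
  "motion": [
    [0,0,0,0,0,0,1],
    [0,0,0,0,0,0,1],
    [0,0,0,0,0,0,1]
  ]
}}

```text
clock: 6.2
tool_pos: [0.553, 0.1415, 0.1581]
eef_rot: [0.97, 0.241, -0.0, 0.0]
contact_force: [0.3, 0.6, -5.2]
opening: 0.399
finger_force: 60.0
```

Run:
```python
from h import *
row([.5545,.1455,.160],28)
for n in ('scene','top'):
    s,P=snap(n); np.savez(n+'3.npz',P=P,f=s['frame'])
    w=s['world_to_cam'];K=s['intrinsics'];p=w@[.5553,.1466,.11,1];u=K@p[:3]/p[2];u,v=int(u[0]),int(u[1]);print(n,u,v)
    c=s['frame'][max(v-65,0):v+65,u-85:u+85,::-1]; cv2.imwrite(f'pics/{n}3.png',cv2.resize(c,None,fx=4.5,fy=4.5,interpolation=cv2.INTER_CUBIC))
    q=P.reshape(-1,3); q=q[(abs(q[:,0]-.56)<.13)&(abs(q[:,1]-.147)<.13)]
    for lo,hi in ((.15,.16),(.12,.135),(.165,.19)):
        a=q[(q[:,2]>lo)&(q[:,2]<hi)]
        if len(a)>10: print(n,lo,len(a),a.mean(0).round(4),[np.round(x,1) for x in cv2.minAreaRect((a[:,:2]*1000).astype(np.float32))])
```

```text
shift [ 3.2 -2.8 -1.9] turn [ 0.01  0.   -0.07] | tcp [0.553  0.1415 0.1581] yaw 27.93 F [ 0.28  0.58 -5.16] t 6.2 open 0.399 grip 60.0
scene 305 160
scene 0.15 253 [0.5715 0.1362 0.1536] [array([571.1, 135.3]), array([86.4, 50.3]), np.float64(72.8)]
scene 0.12 306 [0.5992 0.1516 0.1269] [array([581.6, 154.1]), array([123.9,  61.4]), np.float64(29.5)]
scene 0.165 154 [0.6007 0.1609 0.1767] [array([597. , 159.1]), array([64.9, 36.2]), np.float64(24.5)]
top 202 183
```

View pics/scene3.png

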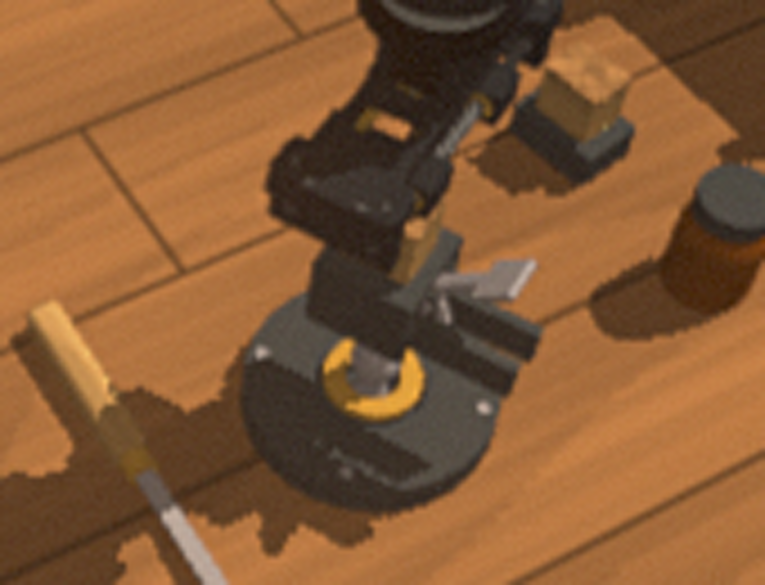

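```bash
cat > m.py <<'E'
from h import *
def meas(P,o,yaw,rim):
    q=P.reshape(-1,3);q=q[np.isfinite(q[:,0])];a=np.radians(yaw)
    d=q-[o[0],o[1],rim]; X=d[:,0]*np.cos(a)+d[:,1]*np.sin(a);Y=-d[:,0]*np.sin(a)+d[:,1]*np.cos(a);Z=d[:,2]
    X,Y,Z=X*1e3,Y*1e3,Z*1e3; pr=lambda n,v:print(n,len(v),np.percentile(v,[5,25,50,75,95]).round(1) if len(v) else '')
    pr('-y face y (-31)',Y[(abs(X)<24)&(Z>10)&(Z<44)&(abs(Y+31)<7)])
    pr('tongue top z (26)',Z[(X>50)&(X<85)&(abs(Y)<17)&(abs(Z-26)<5)])
    t=(X>40)&(X<110)&(Z>6)&(Z<22)
    pr('tongue end x (92)',X[t&(abs(Y)<16)&(abs(X-92)<6)])
    pr('tongue side y (-18)',Y[t&(X>40)&(X<85)&(abs(Y+18)<5)])
    pr('housing top z (51)',Z[(abs(X)<30)&(abs(Y)<30)&(abs(Z-51)<5)])
    pr('+x face (31)',X[(abs(Y)>10)&(abs(Y)<30)&(Z>30)&(Z<46)&(abs(X-31)<6)])
E
python3 - <<'E'
from m import *
print('before'); meas(np.load('scene0.npz')['P'],(.4736,-.1846),27.9,0)
print('now');meas(np.load('scene3.npz')['P'],(.553+.0018,.1415+.0009),27.9,.158-.055)
E
```

```text
before
-y face y (-31) 73 [-31.4 -31.  -30.6 -30.3 -29.9]
tongue top z (26) 67 [22.  24.1 25.3 26.4 27.8]
tongue end x (92) 15 [88.  89.7 90.5 91.4 91.9]
tongue side y (-18) 33 [-18.8 -18.1 -17.7 -17.5 -16.8]
housing top z (51) 204 [48.  49.5 50.4 51.6 54. ]
+x face (31) 44 [29.3 30.  30.6 31.5 36. ]
now
-y face y (-31) 151 [-33.3 -32.3 -31.7 -30.9 -30.1]
tongue top z (26) 73 [21.6 24.1 25.  25.8 26.9]
tongue end x (92) 10 [86.8 87.6 89.6 90.5 90.7]
tongue side y (-18) 68 [-20.  -19.3 -18.7 -18.3 -17.6]
housing top z (51) 184 [47.8 49.7 50.6 51.6 53.3]
+x face (31) 23 [29.5 29.9 30.3 33.2 35.7]
```

The picture shows the head over the mount, with the ball visible at crop (375,375) and the lever up at (500,280). I'll correct and go down to just above the ball.

>>> {"op": "move_arm", "data": {
  "motion": [
    [4,-4,8,0,0,0,1],
    [4,-4,18,0,0,0,1],
    [4,-4,26,0,0,0,1],
    [4,-4,26,0,0,0,1],
    [4,-4,26,0,0,0,1]
  ]
}}

```text
clock: 6.92
tool_pos: [0.5548, 0.1472, 0.132]
eef_rot: [0.97, 0.241, 0.0, 0.0]
contact_force: [-0.0, -0.4, -3.8]
opening: 0.404
finger_force: 60.0
```

Run:
```python
from m import *
from scipy.optimize import least_squares
row([.5545,.1455,.127],28)
for n in ('scene0','top0'):
    q=np.load(n+'.npz')['P'].reshape(-1,3); q=q[np.isfinite(q[:,0])]
    b=q[(np.hypot(q[:,0]-.556,q[:,1]-.1467)<.015)&(q[:,2]>.048)]
    f=least_squares(lambda c:np.linalg.norm(b-c,axis=1)-.016,[.556,.1466,.05],loss='soft_l1',f_scale=.001); print(n,'ball',len(b),f.x.round(4))
    d=q[(np.hypot(q[:,0]-.556,q[:,1]-.1467)<.1)&(q[:,2]>.018)&(q[:,2]<.028)]
    h=cv2.convexHull((d[:,:2]*1000).astype(np.float32))[:,0]; f=least_squares(lambda c:np.hypot(*(h-c[:2]).T)-c[2],[556,146.7,80],loss='soft_l1'); print('disc',f.x.round(1), np.median(d[:,2]))
s,P=snap('scene'); t=r.get_state()['tool_pos']
meas(P,(t[0]+.0018,t[1]+.0009),27.9,t[2]-.055)
```

```text
shift [-1.   1.4  5. ] turn [ 0.01 -0.   -0.05] | tcp [0.5548 0.1472 0.132 ] yaw 27.95 F [-0.01 -0.35 -3.78] t 6.92 open 0.404 grip 60.0
scene0 ball 87 [0.5558 0.1472 0.0488]
disc [556.2 146.3  79.7] 0.024296978225325727
top0 ball 88 [0.5558 0.1469 0.0483]
disc [555.1 146.6  79.2] 0.02410120287573836
-y face y (-31) 140 [-33.1 -32.4 -31.6 -31.1 -30.2]
tongue top z (26) 66 [21.9 23.4 24.6 26.1 27.1]
tongue end x (92) 12 [87.1 88.  89.4 90.7 90.9]
tongue side y (-18) 62 [-20.1 -19.6 -18.6 -18.  -17.1]
housing top z (51) 168 [47.6 49.4 50.3 51.3 52.8]
+x face (31) 22 [29.5 29.9 31.1 34.3 35.5]
```

>>> {"op": "move_arm", "data": {
  "motion": [
    [-1,0,4,0,0,0,1],
    [-1,0,9,0,0,0,1],
    [-1,0,14,0,0,0,1],
    [-1,0,19,0,0,0,1],
    [-1,0,22,0,0,0,1]
  ]
}}

```text
clock: 7.6
tool_pos: [0.5536, 0.1468, 0.1095]
eef_rot: [0.97, 0.242, -0.0, 0.0]
contact_force: [-0.2, -0.3, -5.0]
opening: 0.406
finger_force: 60.0
```

```bash
python3 -c "
from h import *
row([.5538,.1469,.0875],28)"
```

```text
shift [ 0.2 -0.  22. ] turn [ 0.    0.03 -0.04] | tcp [0.5536 0.1468 0.1095] yaw 27.96 F [-0.2  -0.28 -4.99] t 7.6 open 0.406 grip 60.0
```

>>> {"op": "move_arm", "data": {
  "motion": [
    [0,0,2,0,0,0,1],
    [0,0,4,0,0,0,1],
    [0,0,6,0,0,0,1],
    [0,0,8,0,0,0,1],
    [0,0,10,0,0,0,1]
  ]
}}

```text
clock: 8.22
tool_pos: [0.5538, 0.1468, 0.0999]
eef_rot: [0.97, 0.242, 0.0, 0.0]
contact_force: [-0.2, -1.0, -5.0]
opening: 0.404
finger_force: 60.0
```

>>> {"op": "move_arm", "data": {
  "motion": [
    [0,0,2,0,0,0,1],
    [0,0,3.5,0,0,0,1],
    [0,0,5,0,0,0,1],
    [0,0,6,0,0,0,1],
    [0,0,7,0,0,0,1]
  ]
}}

```text
clock: 8.85
tool_pos: [0.5538, 0.1468, 0.093]
eef_rot: [0.97, 0.242, 0.0, 0.0]
contact_force: [0.8, -0.2, -4.8]
opening: 0.402
finger_force: 60.0
```

The ball is in the socket with no side force. The collar should be about 5 mm further down, so I'll go slowly.

>>> {"op": "move_arm", "data": {
  "motion": [
    [0,0,1,0,0,0,1],
    [0,0,2,0,0,0,1],
    [0,0,3,0,0,0,1],
    [0,0,4,0,0,0,1],
    [0,0,4,0,0,0,1]
  ]
}}

```text
clock: 9.48
tool_pos: [0.5537, 0.1468, 0.0889]
eef_rot: [0.97, 0.242, -0.0, 0.0]
contact_force: [0.7, 0.2, -4.7]
opening: 0.404
finger_force: 60.0
```

>>> {"op": "move_arm", "data": {
  "motion": [
    [0,0,0.5,0,0,0,1],
    [0,0,1,0,0,0,1],
    [0,0,1.5,0,0,0,1],
    [0,0,2,0,0,0,1],
    [0,0,2,0,0,0,1]
  ]
}}

```text
clock: 10.1
tool_pos: [0.5538, 0.1468, 0.0871]
eef_rot: [0.97, 0.242, 0.0, 0.0]
contact_force: [0.5, 0.3, -3.5]
opening: 0.4
finger_force: 60.0
```

>>> {"op": "move_arm", "data": {
  "motion": [
    [0,0,0.5,0,0,0,1],
    [0,0,1,0,0,0,1],
    [0,0,1.5,0,0,0,1],
    [0,0,2,0,0,0,1],
    [0,0,2,0,0,0,1]
  ]
}}

```text
clock: 10.72
tool_pos: [0.554, 0.1471, 0.0861]
eef_rot: [0.97, 0.242, 0.001, -0.0]
contact_force: [-2.5, 1.9, 6.9]
opening: 0.402
finger_force: 59.9
```

>>> {"op": "move_arm", "data": {
  "motion": [
    [0,0,0.5,0,0,0,1],
    [0,0,1,0,0,0,1],
    [0,0,1.5,0,0,0,1],
    [0,0,2,0,0,0,1],
    [0,0,2,0,0,0,1]
  ]
}}

```text
clock: 11.35
tool_pos: [0.554, 0.1471, 0.0841]
eef_rot: [0.97, 0.242, 0.001, -0.0]
contact_force: [-3.1, -0.4, 6.7]
opening: 0.401
finger_force: 59.9
```

>>> {"op": "move_arm", "data": {
  "motion": [
    [0,0,0.5,0,0,0,1],
    [0,0,1,0,0,0,1],
    [0,0,1.3,0,0,0,1],
    [0,0,1.6,0,0,0,1],
    [0,0,1.6,0,0,0,1]
  ]
}}

```text
clock: 11.98
tool_pos: [0.554, 0.1471, 0.0825]
eef_rot: [0.97, 0.242, 0.001, -0.0]
contact_force: [-2.0, -0.6, 7.6]
opening: 0.401
finger_force: 59.9
```

>>> {"op": "move_arm", "data": {
  "motion": [
    [0,0,0.3,0,0,0,1],
    [0,0,0.6,0,0,0,1],
    [0,0,0.9,0,0,0,1],
    [0,0,1.2,0,0,0,1],
    [0,0,1.2,0,0,0,1]
  ]
}}

```text
clock: 12.6
tool_pos: [0.554, 0.1471, 0.0813]
eef_rot: [0.97, 0.242, 0.001, -0.0]
contact_force: [-2.2, -1.0, 7.0]
opening: 0.407
finger_force: 59.9
```

>>> {"op": "move_arm", "data": {
  "motion": [
    [0,0,0.3,0,0,0,1],
    [0,0,0.6,0,0,0,1],
    [0,0,0.9,0,0,0,1],
    [0,0,0.9,0,0,0,1]
  ]
}}

```text
clock: 13.1
tool_pos: [0.5541, 0.1471, 0.0804]
eef_rot: [0.97, 0.242, 0.001, -0.0]
contact_force: [-1.9, 0.4, 7.4]
opening: 0.402
finger_force: 59.9
```

>>> {"op": "move_arm", "data": {
  "motion": [
    [0,0,0.3,0,0,0,1],
    [0,0,0.6,0,0,0,1],
    [0,0,0.9,0,0,0,1],
    [0,0,0.9,0,0,0,1]
  ]
}}

```text
clock: 13.6
tool_pos: [0.5537, 0.147, 0.0801]
eef_rot: [0.97, 0.242, 0.0, 0.0]
contact_force: [-4.1, -0.5, 12.9]
opening: 0.397
finger_force: 59.9
```

Contact with the plate: it moved only 0.3 mm for 0.9 mm commanded, and the force rose.

>>> {"op": "move_arm", "data": {
  "motion": [
    [0,0,0.3,0,0,0,1],
    [0,0,0.6,0,0,0,1],
    [0,0,0.8,0,0,0,1],
    [0,0,0.8,0,0,0,1]
  ]
}}

```text
clock: 14.1
tool_pos: [0.5537, 0.147, 0.0799]
eef_rot: [0.97, 0.242, 0.0, 0.0]
contact_force: [-6.0, -0.4, 18.7]
opening: 0.404
finger_force: 59.9
```

>>> {"op": "move_arm", "data": {
  "motion": [
    [0,0,0.3,0,0,0,1],
    [0,0,0.6,0,0,0,1],
    [0,0,0.7,0,0,0,1],
    [0,0,0.7,0,0,0,1]
  ]
}}

```text
clock: 14.6
tool_pos: [0.5536, 0.147, 0.0799]
eef_rot: [0.97, 0.242, 0.001, 0.0]
contact_force: [-7.3, -1.4, 23.0]
opening: 0.398
finger_force: 59.9
```

>>> {"op": "move_arm", "data": {
  "motion": [
    [0,0,0,0,0,0,1],
    [0,0,0,0,0,0,1],
    [0,0,0,0,0,0,1]
  ]
}}

```text
clock: 14.98
tool_pos: [0.5536, 0.147, 0.0798]
eef_rot: [0.97, 0.242, 0.001, 0.0]
contact_force: [-7.0, -0.6, 23.3]
opening: 0.403
finger_force: 59.9
```

>>> {"op": "move_arm", "data": {
  "motion": [
    [0,0,0.2,0,0,0,1],
    [0,0,0.2,0,0,0,1],
    [0,0,0.2,0,0,0,1],
    [0,0,0.2,0,0,0,1],
    [0,0,0.2,0,0,0,1]
  ]
}}

```text
clock: 15.6
tool_pos: [0.5536, 0.1471, 0.0798]
eef_rot: [0.97, 0.242, 0.001, 0.0]
contact_force: [-7.9, -0.6, 24.6]
opening: 0.401
finger_force: 59.9
```

>>> {"op": "move_arm", "data": {
  "motion": [
    [0,0,0,0,0,0,1],
    [0,0,0,0,0,0,1],
    [0,0,0,0,0,0,1],
    [0,0,0,0,0,0,1]
  ]
}}

```text
clock: 16.1
tool_pos: [0.5536, 0.147, 0.0799]
eef_rot: [0.97, 0.242, 0.001, 0.0]
contact_force: [-7.7, -1.6, 25.2]
opening: 0.401
finger_force: 59.9
```

>>> {"op": "move_arm", "data": {
  "motion": [
    [0,0,-1,0,0,0,1],
    [0,0,-2,0,0,0,1],
    [0,0,-2.5,0,0,0,1],
    [0,0,-2.5,0,0,0,1]
  ]
}}

```text
clock: 16.6
tool_pos: [0.5537, 0.1469, 0.08]
eef_rot: [0.97, 0.242, 0.0, 0.0]
contact_force: [-4.5, 0.2, 8.5]
opening: 0.403
finger_force: 59.9
```

>>> {"op": "move_arm", "data": {
  "motion": [
    [0,0,-0.6,0,0,0,1],
    [0,0,-0.6,0,0,0,0.5],
    [0,0,-0.6,0,0,0,0],
    [0,0,-0.6,0,0,0,0],
    [0,0,-0.6,0,0,0,0]
  ],
  "newtons": 20
}}

```text
clock: 17.23
tool_pos: [0.5539, 0.1468, 0.0797]
eef_rot: [0.97, 0.242, 0.0, 0.0]
contact_force: [0.0, 0.7, 0.3]
opening: 0.814
finger_force: 0.0
```

>>> {"op": "move_arm", "data": {
  "motion": [
    [0,0,0,0,0,0,0],
    [0,0,0,0,0,0,0],
    [0,0,-10,0,0,0,0],
    [0,0,-40,0,0,0,0],
    [0,0,-80,0,0,0,0]
  ]
}}

```text
clock: 17.85
tool_pos: [0.5532, 0.1466, 0.1606]
eef_rot: [0.97, 0.242, -0.001, 0.0]
contact_force: [-0.2, -0.8, 0.6]
opening: 0.999
finger_force: 0.0
```

>>> {"op": "move_arm", "data": {
  "motion": [
    [0,0,0,0,0,0,1],
    [15,0,0,0,0,0,1],
    [35,0,0,0,0,0,1],
    [55,0,0,0,0,0,1],
    [64,0,0,0,0,0,1]
  ]
}}

```text
clock: 18.48
tool_pos: [0.6105, 0.1772, 0.1592]
eef_rot: [0.97, 0.242, -0.0, -0.0]
contact_force: [-0.6, -0.5, -0.3]
opening: 0.458
finger_force: 0.0
```

Run:
```python
from m import *
s,P=snap('scene'); np.savez('scene4.npz',P=P); meas(P,(.5557,.1478),27.9,.0248)
a=np.radians(27.9);o=np.array([.5557,.1478])+.066*np.array([np.cos(a),np.sin(a)]);print(o)
row([*o,.118],27.9)
c=s['frame'][100:230,220:390,::-1]; cv2.imwrite('pics/s5.png',cv2.resize(c,None,fx=4.5,fy=4.5,interpolation=cv2.INTER_CUBIC))
```

```text
-y face y (-31) 120 [-33.3 -32.1 -31.5 -30.9 -29.8]
tongue top z (26) 71 [22.1 24.2 25.5 27.  28. ]
tongue end x (92) 10 [86.2 88.  89.2 90.4 90.7]
tongue side y (-18) 54 [-20.5 -19.1 -18.6 -18.1 -17. ]
housing top z (51) 172 [48.3 49.8 50.8 52.1 54.4]
+x face (31) 22 [29.2 29.7 30.  33.1 35.6]
[0.61402853 0.17868337]
shift [ 2.9  0.4 41.3] turn [-0.01 -0.03  0.08] | tcp [0.6112 0.1777 0.1593] yaw 27.98 F [ 0.48 -0.18  0.75] t 18.52 open 0.41 grip 0.0
```

View pics/s5.png

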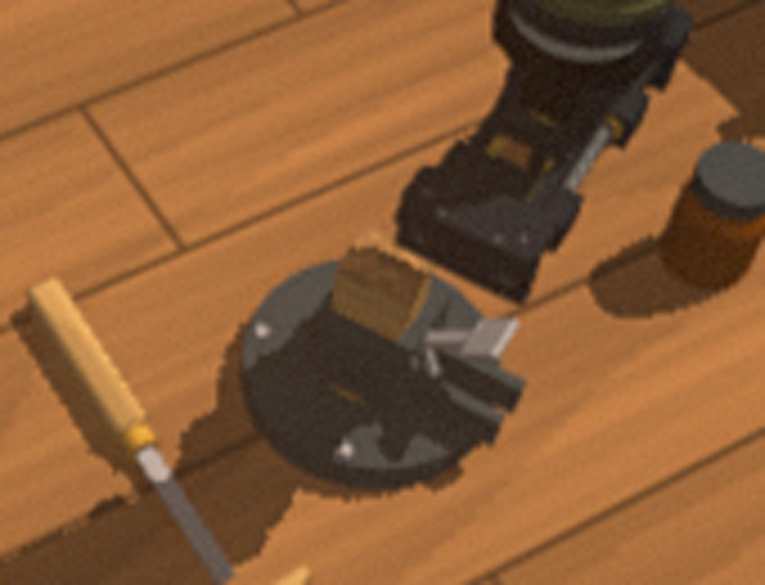

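The head is seated on the plate with its block at (380,290). The lever is still up at (480,335), and the gripper is above and clear. Next I'll go down to the paddle.

>>> {"op": "move_arm", "data": {
  "motion": [
    [3,1,10,0,0,0,1],
    [3,1,25,0,0,0,1],
    [3,1,38,0,0,0,1],
    [3,1,40,0,0,0,1],
    [3,1,40,0,0,0,1]
  ]
}}

```text
clock: 19.15
tool_pos: [0.6133, 0.1773, 0.1196]
eef_rot: [0.97, 0.242, -0.0, 0.0]
contact_force: [0.8, 0.2, -0.3]
opening: 0.005
finger_force: 0.0
```

>>> {"op": "move_arm", "data": {
  "motion": [
    [0,0,2,0,0,0,1],
    [0,0,4,0,0,0,1],
    [0,0,6,0,0,0,1],
    [0.5,0,8,0,0,0,1],
    [1,0,10,0,0,0,1]
  ]
}}

```text
clock: 19.77
tool_pos: [0.6143, 0.1779, 0.1097]
eef_rot: [0.97, 0.242, 0.0, 0.0]
contact_force: [-1.2, -0.6, 0.1]
opening: 0.007
finger_force: 0.0
```

>>> {"op": "move_arm", "data": {
  "motion": [
    [1,0,2,0,0,0,1],
    [2,0,4,0,0,0,1],
    [3,0,6,0,0,0,1],
    [4,0,8,0,0,0,1],
    [5,0,10,0,0,0,1]
  ]
}}

```text
clock: 20.4
tool_pos: [0.6188, 0.1802, 0.0997]
eef_rot: [0.97, 0.242, 0.0, 0.0]
contact_force: [0.4, 0.2, 0.7]
opening: 0.002
finger_force: 0.0
```

>>> {"op": "move_arm", "data": {
  "motion": [
    [0.7,0,2,0,0,0,1],
    [1.4,0,4,0,0,0,1],
    [2,0,6,0,0,0,1],
    [2.8,0,8,0,0,0,1],
    [3.5,0,10,0,0,0,1]
  ]
}}

```text
clock: 21.02
tool_pos: [0.6219, 0.1819, 0.0897]
eef_rot: [0.97, 0.242, 0.0, 0.0]
contact_force: [0.9, 0.1, 0.6]
opening: 0.009
finger_force: 0.0
```

>>> {"op": "move_arm", "data": {
  "motion": [
    [0.7,0,2,0,0,0,1],
    [1.4,0,4,0,0,0,1],
    [2,0,6,0,0,0,1],
    [2.5,0,8,0,0,0,1],
    [3,0,10,0,0,0,1]
  ]
}}

```text
clock: 21.65
tool_pos: [0.6256, 0.1838, 0.0806]
eef_rot: [0.97, 0.242, 0.001, -0.0]
contact_force: [0.3, -0.1, 5.6]
opening: 0.005
finger_force: 2.8
```

Contact came later than I expected, so I'll look before pressing on.

Run:
```python
from m import *
s,P=snap('scene')
a=np.radians(27.9);o=np.array([.5557,.1478])+.080*np.array([np.cos(a),np.sin(a)])
row([*o,.069],27.9)
c=s['frame'][120:220,260:380,::-1]; cv2.imwrite('pics/s6.png',cv2.resize(c,None,fx=6,fy=6,interpolation=cv2.INTER_CUBIC))
```

```text
shift [ 1.1 -0.9 11.5] turn [ 0.02 -0.18  0.06] | tcp [0.6258 0.1839 0.0805] yaw 27.96 F [0.26 0.37 5.7 ] t 21.7 open 0.006 grip 2.4
```

View pics/s6.png

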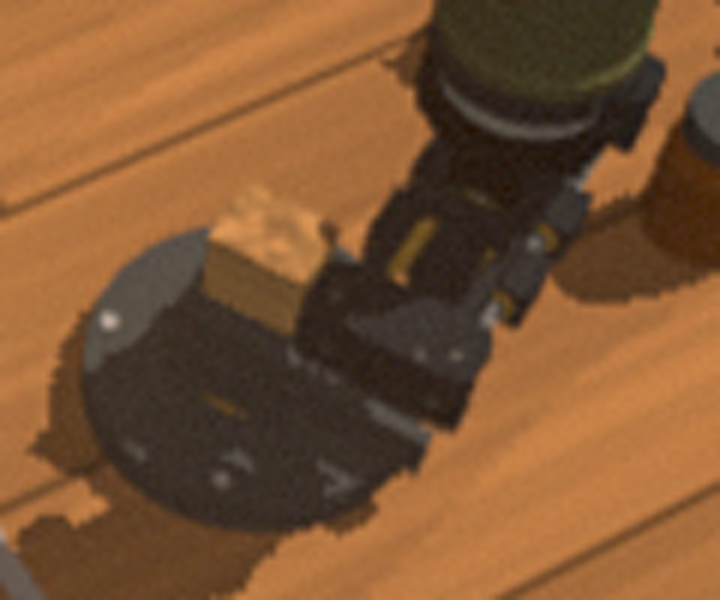

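The gripper hides the paddle, but 5.6 N matches the lever's own resistance. I'll keep pressing in small steps and watch the force.

>>> {"op": "move_arm", "data": {
  "motion": [
    [0.2,0,1,0,0,0,1],
    [0.4,0,2,0,0,0,1],
    [0.6,0,3,0,0,0,1],
    [0.8,0,4,0,0,0,1],
    [1,0,5,0,0,0,1]
  ]
}}

```text
clock: 22.32
tool_pos: [0.6284, 0.1853, 0.0765]
eef_rot: [0.97, 0.242, 0.004, -0.001]
contact_force: [2.9, 1.4, 7.0]
opening: 0.007
finger_force: 3.3
```

>>> {"op": "move_arm", "data": {
  "motion": [
    [0,0,0.7,0,0,0,1],
    [0,0,1.4,0,0,0,1],
    [0,0,2.1,0,0,0,1],
    [0,0,2.8,0,0,0,1],
    [0,0,3.5,0,0,0,1]
  ]
}}

```text
clock: 22.95
tool_pos: [0.6301, 0.1861, 0.0738]
eef_rot: [0.97, 0.242, 0.006, -0.001]
contact_force: [4.9, 2.2, 8.0]
opening: 0.005
finger_force: 3.8
```

Run:
```python
from m import *
def pad(P,o,yaw,rim):
    q=P.reshape(-1,3);q=q[np.isfinite(q[:,0])];a=np.radians(yaw);d=(q-[o[0],o[1],rim])*1e3
    X=d[:,0]*np.cos(a)+d[:,1]*np.sin(a);Y=-d[:,0]*np.sin(a)+d[:,1]*np.cos(a);Z=d[:,2]
    m=(X>38)&(X<105)&(abs(Y)<20)&(Z>33)&(Z<92)
    for lo in range(38,105,6):
        k=m&(X>=lo)&(X<lo+6)
        if k.sum(): print(lo,k.sum(),Z[k].mean().round(1),Y[k].min().round(),Y[k].max().round())
pad(np.load('scene0.npz')['P'],(.4736,-.1846),27.9,0);print()
pad(np.load('scene4.npz')['P'],(.5557,.1478),27.9,.0248)
```

```text
38 10 51.6 -5.0 5.0
44 6 57.0 -5.0 2.0
50 8 62.4 -11.0 13.0
56 18 68.2 -15.0 15.0
62 16 72.6 -15.0 11.0
68 16 76.6 -15.0 12.0
74 24 78.1 -14.0 14.0

38 10 52.8 -7.0 2.0
44 9 58.9 -8.0 1.0
50 10 63.0 -8.0 5.0
56 20 68.0 -17.0 14.0
62 23 73.6 -17.0 12.0
68 23 77.7 -16.0 13.0
74 14 78.1 -14.0 14.0
```

The raised paddle was at world z of about 0.10, so the late contact is odd. I'll back off and look.

>>> {"op": "move_arm", "data": {
  "motion": [
    [0,0,-6,0,0,0,1],
    [0,0,-20,0,0,0,1],
    [0,0,-45,0,0,0,1],
    [0,0,-75,0,0,0,1],
    [0,0,-85,0,0,0,1]
  ]
}}

```text
clock: 23.58
tool_pos: [0.626, 0.1837, 0.1584]
eef_rot: [0.97, 0.241, 0.001, -0.0]
contact_force: [1.3, 0.6, -0.6]
opening: 0.007
finger_force: 0.0
```

```bash
cat >> m.py <<'E'
def pad(P,o=(.5557,.1478),yaw=27.9,rim=.0248):
    q=P.reshape(-1,3);q=q[np.isfinite(q[:,0])];a=np.radians(yaw);d=(q-[o[0],o[1],rim])*1e3
    X=d[:,0]*np.cos(a)+d[:,1]*np.sin(a);Y=-d[:,0]*np.sin(a)+d[:,1]*np.cos(a);Z=d[:,2]
    m=(X>38)&(X<105)&(abs(Y)<20)&(Z>33)&(Z<92)
    for lo in range(38,105,6):
        k=m&(X>=lo)&(X<lo+6)
        if k.sum(): print(lo,k.sum(),Z[k].mean().round(1),Y[k].min().round(),Y[k].max().round())
E
python3 - <<'E'
from m import *
s,P=snap('scene'); pad(P); meas(P,(.5557,.1478),27.9,.0248)
a=np.radians(27.9);o=np.array([.5557,.1478])+.080*np.array([np.cos(a),np.sin(a)])
row([*o,.069],27.9)
c=s['frame'][120:220,260:380,::-1]; cv2.imwrite('pics/s7.png',cv2.resize(c,None,fx=6,fy=6,interpolation=cv2.INTER_CUBIC))
E
```

```text
38 11 48.9 -7.0 2.0
44 8 52.7 -8.0 5.0
50 13 55.1 -9.0 6.0
56 16 59.4 -16.0 13.0
62 20 62.6 -16.0 12.0
68 22 65.3 -16.0 11.0
74 24 68.8 -15.0 14.0
80 16 69.3 -15.0 14.0
-y face y (-31) 120 [-32.8 -32.1 -31.5 -30.7 -30. ]
tongue top z (26) 52 [22.  23.8 25.5 26.  27.4]
tongue end x (92) 11 [86.7 88.1 89.3 90.7 91. ]
tongue side y (-18) 57 [-20.7 -19.3 -18.5 -17.8 -16.8]
housing top z (51) 168 [48.4 49.8 50.5 52.  54.5]
+x face (31) 26 [29.3 29.8 30.2 33.4 35.5]
shift [ 0.6 -1.2 89.7] turn [ 0.04 -0.16  0.04] | tcp [0.6262 0.1838 0.1587] yaw 27.94 F [-0.34 -0.32  1.03] t 23.62 open 0.005 grip 0.0
```

View pics/s7.png

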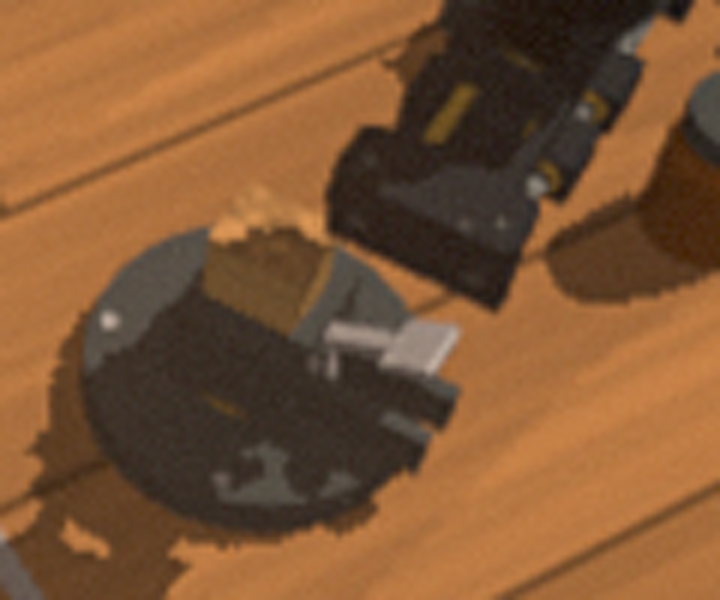

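The lever has been pressed only partway, to about 28° up; the head is still seated. I'll check the shape of the shut fingertips relative to the TCP from depth.

Run:
```python
from m import *
for n in ('scene','top'):
    s,P=snap(n); t=r.get_state(); q=P.reshape(-1,3);q=q[np.isfinite(q[:,0])]
    d=R.from_quat(t['eef_rot']).inv().apply(q-t['tool_pos'])*1e3
    d=d[(abs(d[:,0])<60)&(abs(d[:,1])<120)&(d[:,2]<25)&(d[:,2]>-110)]
    for lo in range(-100,25,8):
        k=d[(d[:,2]>=lo)&(d[:,2]<lo+8)]
        if len(k): print(n,lo,len(k),'x',k[:,0].min().round(),k[:,0].max().round(),'y',k[:,1].min().round(),k[:,1].max().round())
    w=s['world_to_cam'];p=w@[*t['tool_pos'],1];u=s['intrinsics']@p[:3]/p[2];print(u.round(),'crop',(u[:2]-[260,120])*6)
```

```text
scene -100 143 x -33.0 36.0 y -80.0 89.0
scene -92 35 x -31.0 35.0 y -77.0 88.0
[337. 163.   1.] crop [461.50984053 257.34786583]
top -100 7 x -33.0 21.0 y 39.0 84.0
top -92 2 x -33.0 -32.0 y 81.0 87.0
[186. 153.   1.] crop [-441.36426921  198.33004841]
```

Run:
```python
from m import *
s,P=snap('scene');w=s['world_to_cam'];K=s['intrinsics']
C=R.from_quat([.971,.238,-.002,0])
for y in (-60,-52,-44,44,52,60):
  for z in (-20,0):
    p=w@[*(np.array([.4675,-.1912,.0905])+C.apply([0,y/1e3,z/1e3])),1];u=K@p[:3]/p[2];print(y,z,((u[:2]-[120,130])*5).round())
```

```text
-60 -20 [332. 208.]
-60 0 [337. 230.]
-52 -20 [322. 218.]
-52 0 [327. 241.]
-44 -20 [312. 229.]
-44 0 [318. 252.]
44 -20 [196. 354.]
44 0 [204. 375.]
52 -20 [185. 366.]
52 0 [193. 387.]
60 -20 [174. 378.]
60 0 [182. 399.]
```

>>> {"op": "move_arm", "data": {
  "motion": [
    [-4,-1,15,0,0,0,1],
    [-9,-1,35,0,0,0,1],
    [-9,-1,50,0,0,0,1],
    [-9,-1,54,0,0,0,1],
    [-9,-1,54,0,0,0,1]
  ]
}}

```text
clock: 24.4
tool_pos: [0.617, 0.1804, 0.102]
eef_rot: [0.97, 0.242, -0.0, 0.0]
contact_force: [1.0, 1.1, 0.3]
opening: 0.0
finger_force: 0.0
```

>>> {"op": "move_arm", "data": {
  "motion": [
    [0,0,2,0,0,0,1],
    [0,0,4,0,0,0,1],
    [0,0,6,0,0,0,1],
    [0,0,8,0,0,0,1],
    [0,0,10,0,0,0,1]
  ]
}}

```text
clock: 25.02
tool_pos: [0.6169, 0.1803, 0.0922]
eef_rot: [0.97, 0.242, -0.0, 0.0]
contact_force: [-0.1, 0.2, -0.5]
opening: -0.001
finger_force: 0.0
```

>>> {"op": "move_arm", "data": {
  "motion": [
    [0,0,2,0,0,0,1],
    [0,0,4,0,0,0,1],
    [0,0,6,0,0,0,1],
    [0,0,8,0,0,0,1]
  ]
}}

```text
clock: 25.52
tool_pos: [0.617, 0.1803, 0.0842]
eef_rot: [0.97, 0.242, 0.0, 0.0]
contact_force: [-0.7, -0.0, 0.3]
opening: 0.004
finger_force: 0.0
```

>>> {"op": "move_arm", "data": {
  "motion": [
    [0,0,1.5,0,0,0,1],
    [0,0,3,0,0,0,1],
    [0,0,4.5,0,0,0,1],
    [0,0,6,0,0,0,1]
  ]
}}

```text
clock: 26.02
tool_pos: [0.6169, 0.1803, 0.0782]
eef_rot: [0.97, 0.242, 0.0, 0.0]
contact_force: [-0.5, 0.1, 0.4]
opening: 0.006
finger_force: 0.0
```

>>> {"op": "move_arm", "data": {
  "motion": [
    [0,0,1,0,0,0,1],
    [0,0,2,0,0,0,1],
    [0,0,3,0,0,0,1],
    [0,0,4,0,0,0,1]
  ]
}}

```text
clock: 26.52
tool_pos: [0.6169, 0.1804, 0.0743]
eef_rot: [0.97, 0.242, 0.0, 0.0]
contact_force: [0.5, -0.7, -0.1]
opening: 0.001
finger_force: 0.0
```

The pushing surface lies about 20 mm above the reported TCP, and depth puts the body about 20 mm higher too. So fully down should read about z = 0.048. I'll continue gently.

>>> {"op": "move_arm", "data": {
  "motion": [
    [0.5,0,1.5,0,0,0,1],
    [1,0,3,0,0,0,1],
    [1.5,0,4.5,0,0,0,1],
    [2,0,6,0,0,0,1]
  ]
}}

```text
clock: 27.02
tool_pos: [0.6195, 0.1817, 0.0687]
eef_rot: [0.97, 0.242, 0.001, -0.0]
contact_force: [0.5, 0.7, 4.5]
opening: 0.004
finger_force: 2.0
```

>>> {"op": "move_arm", "data": {
  "motion": [
    [0.5,0,1.5,0,0,0,1],
    [1,0,3,0,0,0,1],
    [1.5,0,4.5,0,0,0,1],
    [2,0,6,0,0,0,1]
  ]
}}

```text
clock: 27.52
tool_pos: [0.6216, 0.1828, 0.0627]
eef_rot: [0.97, 0.242, 0.001, -0.0]
contact_force: [1.5, 0.6, 4.2]
opening: 0.01
finger_force: 2.1
```

>>> {"op": "move_arm", "data": {
  "motion": [
    [0.5,0,1.5,0,0,0,1],
    [1,0,3,0,0,0,1],
    [1.5,0,4.5,0,0,0,1],
    [2,0,6,0,0,0,1]
  ]
}}

```text
clock: 28.02
tool_pos: [0.6226, 0.1833, 0.0563]
eef_rot: [0.97, 0.242, 0.0, -0.0]
contact_force: [3.4, 1.6, 5.1]
opening: 0.006
finger_force: 2.1
```

>>> {"op": "move_arm", "data": {
  "motion": [
    [0.3,0,1.2,0,0,0,1],
    [0.5,0,2.4,0,0,0,1],
    [0.8,0,3.6,0,0,0,1],
    [1,0,4.5,0,0,0,1]
  ]
}}

```text
clock: 28.52
tool_pos: [0.6232, 0.1837, 0.0517]
eef_rot: [0.97, 0.242, 0.0, 0.0]
contact_force: [2.9, 1.9, 4.1]
opening: 0.004
finger_force: 2.1
```

>>> {"op": "move_arm", "data": {
  "motion": [
    [0,0,0.8,0,0,0,1],
    [0,0,1.6,0,0,0,1],
    [0,0,2.3,0,0,0,1],
    [0,0,2.3,0,0,0,1]
  ]
}}

```text
clock: 29.02
tool_pos: [0.623, 0.1836, 0.0494]
eef_rot: [0.97, 0.242, -0.0, 0.0]
contact_force: [2.6, 2.3, 4.5]
opening: 0.004
finger_force: 2.0
```

>>> {"op": "move_arm", "data": {
  "motion": [
    [0,0,0.5,0,0,0,1],
    [0,0,1,0,0,0,1],
    [0,0,1.5,0,0,0,1],
    [0,0,1.5,0,0,0,1]
  ]
}}

```text
clock: 29.52
tool_pos: [0.6231, 0.1837, 0.0479]
eef_rot: [0.97, 0.242, -0.0, 0.0]
contact_force: [2.0, 1.8, 3.8]
opening: 0.002
finger_force: 2.1
```

>>> {"op": "move_arm", "data": {
  "motion": [
    [0,0,0.5,0,0,0,1],
    [0,0,1,0,0,0,1],
    [0,0,1.5,0,0,0,1],
    [0,0,1.5,0,0,0,1]
  ]
}}

```text
clock: 30.02
tool_pos: [0.6233, 0.1837, 0.0466]
eef_rot: [0.97, 0.242, 0.0, -0.0]
contact_force: [3.3, 1.9, 4.7]
opening: 0.007
finger_force: 2.4
```

>>> {"op": "move_arm", "data": {
  "motion": [
    [0,0,0.5,0,0,0,1],
    [0,0,1,0,0,0,1],
    [0,0,1.5,0,0,0,1],
    [0,0,1.5,0,0,0,1]
  ]
}}

```text
clock: 30.52
tool_pos: [0.6234, 0.1838, 0.0464]
eef_rot: [0.97, 0.242, 0.0, 0.0]
contact_force: [1.6, 0.6, 12.7]
opening: 0.004
finger_force: 6.6
```

The stop is felt at 0.0464, where the force rose to 12.7 N. One small extra press, then I'll retreat and check.

>>> {"op": "move_arm", "data": {
  "motion": [
    [0,0,0.4,0,0,0,1],
    [0,0,0.7,0,0,0,1],
    [0,0,0.7,0,0,0,1]
  ]
}}

```text
clock: 30.9
tool_pos: [0.6235, 0.1838, 0.0463]
eef_rot: [0.97, 0.241, 0.001, 0.0]
contact_force: [0.6, 0.6, 17.3]
opening: 0.001
finger_force: 8.5
```

>>> {"op": "move_arm", "data": {
  "motion": [
    [0,0,-2,0,0,0,1],
    [0,0,-6,0,0,0,1],
    [0,0,-25,0,0,0,1],
    [0,0,-65,0,0,0,1],
    [0,0,-115,0,0,0,1]
  ]
}}

```text
clock: 31.52
tool_pos: [0.6215, 0.1828, 0.1599]
eef_rot: [0.97, 0.242, -0.002, 0.0]
contact_force: [-0.2, 0.9, 0.6]
opening: 0.003
finger_force: 0.0
```

Run:
```python
from m import *
s,P=snap('scene'); pad(P); meas(P,(.5557,.1478),27.9,.0248); row([.62,.18,.2])
cv2.imwrite('pics/s8.png',cv2.resize(s['frame'][60:300,60:400,::-1],None,fx=2.3,fy=2.3,interpolation=cv2.INTER_CUBIC))
```

```text
38 11 41.6 -6.0 5.0
44 11 41.3 -6.0 6.0
50 10 42.1 -8.0 5.0
56 12 41.7 -7.0 6.0
62 14 42.2 -16.0 13.0
68 23 43.7 -17.0 12.0
74 25 43.4 -16.0 13.0
80 22 43.5 -16.0 12.0
86 24 43.2 -17.0 12.0
-y face y (-31) 128 [-33.3 -32.2 -31.5 -30.8 -29.8]
tongue top z (26) 29 [23.7 24.9 26.  26.4 27.4]
tongue end x (92) 7 [88.8 89.8 90.1 90.6 90.8]
tongue side y (-18) 54 [-20.  -19.1 -18.5 -17.7 -16.8]
housing top z (51) 173 [47.5 49.7 50.7 51.7 54.5]
+x face (31) 22 [29.4 29.9 30.5 33.1 35.7]
shift [ -7.2   1.1 -32.3] turn [ 0.09 -0.52 -0.  ] | tcp [0.6261 0.1844 0.1678] yaw 27.92 F [1.17 0.25 4.28] t 31.57 open 0.004 grip 0.0
```

View pics/s8.png

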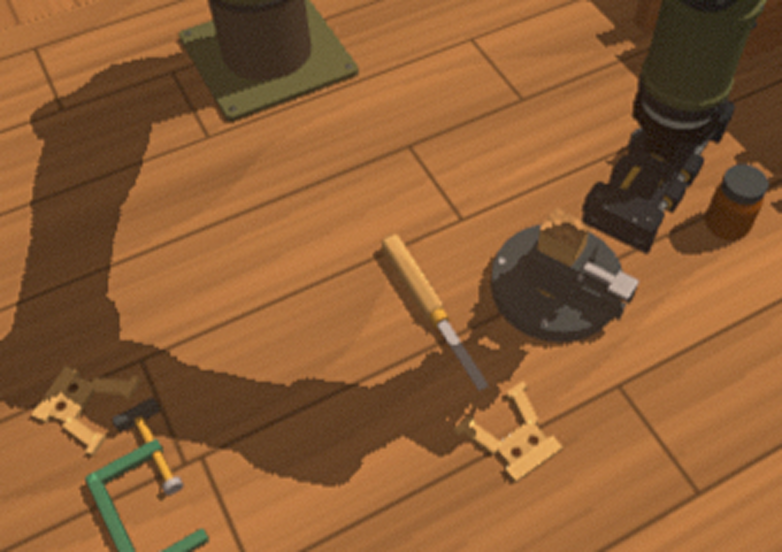

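The lever lies flat at (610,280), with the paddle 43.5 mm above the rim. The head is seated, the bystanders haven't moved and the arm is clear. I'll let the arm settle, then hand in.

>>> {"op": "move_arm", "data": {
  "motion": [
    [0,0,-10,0,0,0,1],
    [0,0,-20,0,0,0,1],
    [0,0,-20,0,0,0,1],
    [0,0,-20,0,0,0,1]
  ]
}}

```text
clock: 32.08
tool_pos: [0.6224, 0.1834, 0.1783]
eef_rot: [0.97, 0.242, -0.001, 0.0]
contact_force: [-0.8, 0.0, -1.2]
opening: 0.006
finger_force: 0.0
```

```bash
python3 -c "
from h import *
print(finish_job())"
```

```text
the job is handed in; nothing more can be done
None
```

The job is handed in at about 32 s: the head is seated on the plate, bedded for over half a second at about 25 N, and the latch lever is pressed fully down (17 N at most in the readings, in two presses because the first stopped partway), with no bystanders moved in the final picture.

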